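# Feel for the hidden release of the bar clamp and hold it down

### The arm

A 6-joint arm with a two-finger parallel gripper is mounted at the origin on a cart in front of the work surface, level with it; the furniture and walls round the work are solid. World frame = base frame: x ahead of the robot, y to its left, z up, the work surface at z = 0. Lengths are in m, angles in degrees, forces in N, time in s.
With the tool pointing down it reaches from about 0.3 to 0.75 m from the base axis. Payload 8.5 kg.
Tool frame: the origin (TCP) lies midway between the tips of the shut fingers; the grasp point (between the pads) lies 19 mm behind it (env.hold_point_z is the distance from the TCP to the grasp point, in m); z points along the fingers, y is the line along which they close (so a half turn about z gives the same grasp; the last joint's range is limited). The gripper opens to 85 mm and grips with 20 to 120 N. Pads are 22 mm wide; open, the fingers measure 114 mm over their backs; the gripper's body (76 mm by 85 mm) begins 54 mm behind the grasp point. The pads swing forward as they close: fully open they stand 13 mm farther back than shut.
Start: joints at [-87.049, 21.807, 74.336, -0, 83.858, -12.336], TCP at [0.145, -0.531, 0.231] pointing down, gripper open.
Joint ranges: [-178.18, 178.18], [-50.72, 133.34], [12.68, 142.11], [-81.47, 261.47], [9.98, 163.14], [-165.26, 165.26]. Speed limits (degrees/s): [136.94, 136.94, 180, 180, 180, 180].

### API

Orientations are given as a 3x3 rotation matrix whose columns are the frame's x, y, z axes.
In Python, from rig import observe, get_image, camera_info, env gives the robot as it stands.
- The arm moves only by the tool drive_tool, never from a script. Its arguments are lists of equal length, an entry for each row: "offset": the shift along the tool's x, y, z in units of 40 mm (1.0 is 40 mm), a list of three; "turn": the turn, a rotation vector about the tool's x, y, z in units of 6 degrees (1.0 is 6 degrees), a list of three; "hand": the opening, from 0 (shut) to 1 (fully open). A call has exactly 10 rows; each row shifts and turns the commanded pose from where the row before left it, along the tool's axes as they then stand; what a row does not reach is not made up. A row lasts 1/8 s, in which the tool goes at most 62.5 mm and 10.7 degrees, less where a joint would pass 70% of its speed; a pose out of reach is approached as far as the arm can. A call is refused whole if a number of a shift passes 1 or a number of a turn 1, either way. A call with a gripper value outside its range is refused whole. The fingers move at their own pace and stop on an object; "newtons" is the grip in N (left out, the last holds). Time passes only in rows, so rows that do not move let the fingers close, or fill a call up. It gives the time, the measured TCP pose, the force, the opening and the grip force at its end, in the units of the state.
- observe(): the state, without advancing time (a new reading comes with each control period).
- get_image(name): name is "scene" or "top" or "wrist"; returns the picture (400x640x3 uint8, blue, green, red); there is no depth.
- camera_info(name): a dict with "fx", "fy", "cx", "cy" (pixels), "k1" (the pictures are not rectified: a ray, as slopes to the right and down, at radius r is drawn at 1 + k1 r^2 times it, then the intrinsics apply), "world_to_cam" (4x4, takes a point from world to camera coordinates). Camera axes: x right, y down, z forward; pixel columns grow to the right and rows downward; lengths in m; the calibration is good to about 2 mm. A picture is of the moment at which its call begins: read the wrist's pose just before it. camera_info takes no time and is no camera call; for the wrist camera it gives the pose at the moment of the call.
- env.close_job(): hands the job in; it is judged then, once.
The state is a dict: "time_s": time; "q": joint angles; "qvel": joint speeds; "joint_efforts": joint torques, N m; "position": TCP position; "tool_rot": TCP orientation; "ft_force": force on the tool from outside, world axes, zero at the start; "wrist_torque": the same for the moment, N m; "grip_width": finger opening in m; "gripper_force": force on a finger pad.
Only numpy, scipy, OpenCV 4.12 (cv2) and the standard library are available. Lean on these libraries where they do the work, as an engineer would, in place of code of your own. Each camera call takes 0.05 s, during which the arm holds its last target. There are 200 camera calls.

### The job

The bar clamp opens only while the release hidden in its back ledge is held down. With the fingertips, touch down gently on the left end of the ledge behind the fence, sweep along the ledge until they find the notch, then press the release inside it fully down and finish while still holding it down, so that the jaw stays open for a colleague to take the bar. Grasp and lift nothing, do not push the jaw itself, and leave the bar and the tools lying round the clamp where they are.

Things in the scene. Friction and masses are not known exactly. Their poses are not given: they have to be found in the camera images.
- clamp_base: Low steel bar clamp fixed to the bench, 200 mm (x) by 300 mm (y), base plate 20 mm thick; origin at the centre of its underside, on the bench; x points away from the robot at yaw 0, y to the left, z up; yaw within 0.3 rad. A fence 12 mm thick (x = 44 to 56 mm), 74 mm high, runs its whole length; the dark ledge lies behind it.
- ledge (a point): Middle of the ledge's top, 50 mm above the bench; axes as the clamp's. The ledge is 43 mm wide in x (fence in front, open at the back), 300 mm long in y, rigid, level and flat but for one notch as wide as the ledge and 44 mm long, its centre at y = 88, 44, 0, -44 or -88 mm from here: which one is not told. The notch's floor, dark too, is the release, 10 mm below the ledge.
- ledge_end: The solid left (+y) end of the ledge, dark steel, 44 mm (x) by 39 mm (y); origin at the centre of its top face, 50 mm above the bench; axes as the clamp's; part of the clamp. Touch down here.
- release (a joint): The release plunger in the notch floor (42 x 41 mm): 0 = up (top 10 mm below the ledge), 0.008 m = fully down (top 18 mm below the ledge). A spring pushes it back up: it starts to move at about 2 N and is fully down at about 6 N, against a rigid stop. It is coupled to the jaw.
- clamp_jaw: The clamp's moving jaw, an aluminium bar 20 x 150 x 24 mm in front of the nylon bar; origin at the centre of its underside, 20 mm above the bench; it moves toward the clamp's -x by as much as the release goes down (8 mm when fully open). Not to be touched.
- bar: Black nylon bar, 28 x 160 x 28 mm, loose, lying along the clamp's y on the base plate between jaw and fence, top at 48 mm; origin at the centre of its underside. To be left.
- ring: Black clamp ring, 70 x 80 x 18 mm, lying on the bench right of the clamp; origin at the centre of its underside. To be left.
- deburr_tool: Deburring tool with a thick handle, 17 x 137 x 17 mm, lying on the bench behind the clamp; origin at the centre of its underside. To be left.
- tap_wrench: T tap wrench, 85 x 118 x 17 mm, lying on the bench left of the clamp; origin at the centre of its underside. To be left.

How it is judged:
By the outcome, as a careful person would: the job done as asked, in the order asked, and still so for the second after the job is handed in, while the arm keeps its last pose, push and grip.
It also fails if it takes over 58 s, if anything falls off the work surface, if the arm or the gripper's body presses on something with over 40 N, if the wrist force passes 120 N, or if a joint passes its speed limit or range.

## Working session

There is one attempt and no reset: what is moved stays moved. The work goes in short steps, Python scripts to look and compute and a tool call to move; the robot and the scene stay as the last step left them, time stands still between calls to the robot, and variables do not carry over. Pictures are saved under pics/ and viewed, at most 10 in all, crops included, and the job is handed in when it is done.

Besides the shell and the picture viewer there is one more tool, called after "Request:" in YAML: its name, and indented under it one key for each argument. drive_tool: Moves the arm, as the interface text tells. Its arguments: {"type":"object","properties":{"offset":{"type":"array"},"turn":{"type":"array"},"hand":{"type":"array"},"newtons":{"type":"number"}},"required":["offset","turn","hand"]}

```bash
mkdir -p pics; ls
python3 - <<'E'
from rig import observe,get_image,camera_info
import cv2
for n in("scene","top"):
    cv2.imwrite(f"pics/{n}0.png",get_image(n)); c=camera_info(n); print(n,c)
s=observe(); print(s["time_s"],s["position"],s["tool_rot"],s["ft_force"],s["grip_width"])
E
```

```text
pics
scene {'fx': 515.5001348346624, 'fy': 515.5001348346624, 'cx': 322.73819190484335, 'cy': 199.76238516163266, 'k1': -0.13509137194334314, 'world_to_cam': array([[-0.74122153, -0.6712193 ,  0.00743648,  0.42751992],
       [-0.43340724,  0.47008932, -0.76887853,  0.28244239],
       [ 0.5125903 , -0.57313234, -0.63935163,  1.057931  ],
       [ 0.        ,  0.        ,  0.        ,  1.        ]])}
top {'fx': 383.18704753654976, 'fy': 383.18704753654976, 'cx': 325.02893869417886, 'cy': 203.06635554088788, 'k1': -1.424868386477523e-05, 'world_to_cam': array([[-0.00326146, -0.99993207,  0.0111902 ,  0.03917652],
       [-0.99667852,  0.00233987, -0.081403  ,  0.53144286],
       [ 0.08137129, -0.01141853, -0.99661845,  1.03212661],
       [ 0.        ,  0.        ,  0.        ,  1.        ]])}
0.1 [ 0.14498949 -0.53028561  0.23076894] [[ 9.64621602e-01  2.63638313e-01 -6.30509258e-05]
 [ 2.63638171e-01 -9.64620771e-01  1.29753590e-03]
 [ 2.81259944e-04 -1.26825379e-03 -9.99999156e-01]] [-1.01930984 -0.3397994   0.3166849 ] 0.08535575003737397
```

View pics/top0.png

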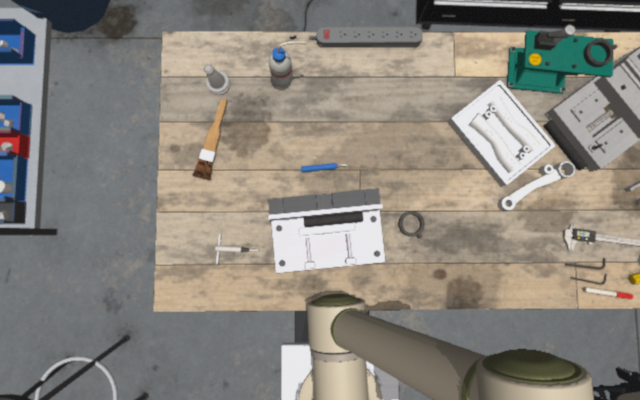

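View pics/scene0.png

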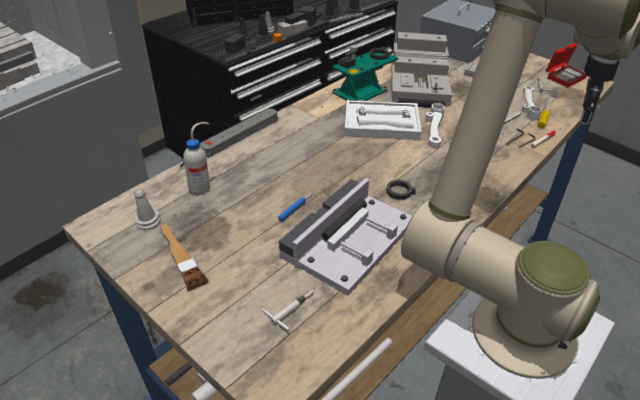

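The top view shows the clamp's light base at about (275–384, 205–272), with the dark ledge behind the fence from (268,198) to (380,190). The tap wrench is to its left (235,249), the ring to its right (411,224), and the deburring tool behind it (322,167). The scene view shows the same layout, with the ledge from (285,245) to (360,185).

```bash
cat > h.py <<'E'
import numpy as np,cv2
from rig import observe,get_image,camera_info
def ray(c,uv):
    d=(np.array(uv,float)-[c["cx"],c["cy"]])/[c["fx"],c["fy"]]
    s=d.copy()
    for _ in range(20): s=d/(1+c["k1"]*(s@s))
    M=c["world_to_cam"];R=M[:3,:3]
    return -R.T@M[:3,3],R.T@np.array([*s,1])
def onplane(c,uv,z):
    o,d=ray(c,uv); return o+d*(z-o[2])/d[2]
def proj(c,p):
    M=c["world_to_cam"];q=M[:3,:3]@np.array(p)+M[:3,3];s=q[:2]/q[2]
    return s*(1+c["k1"]*(s@s))*[c["fx"],c["fy"]]+[c["cx"],c["cy"]]
E
python3 - <<'E'
from h import *
a=cv2.imread("pics/top0.png")[180:280,255:395]; b=cv2.imread("pics/scene0.png")[170:300,270:420]
A=cv2.resize(a,None,fx=5.6,fy=5.6,interpolation=2)[:300]; 
A=cv2.resize(a[:54],(780,300),interpolation=2); B=cv2.resize(b[:75],(600,300),interpolation=2)
B=cv2.copyMakeBorder(B,0,0,0,180,0)
cv2.imwrite("pics/crop0.png",np.vstack([A,B]))
c=camera_info("top")
# base plate: bright mask, min area rect
im=cv2.imread("pics/top0.png");hsv=cv2.cvtColor(im,cv2.COLOR_BGR2HSV)
m=((hsv[...,1]<30)&(hsv[...,2]>170)).astype(np.uint8)
m[:180]=0;m[290:]=0;m[:,:262]=0;m[:,392:]=0
m=cv2.morphologyEx(m,cv2.MORPH_OPEN,np.ones((3,3)))
cs,_=cv2.findContours(m,0,2);k=max(cs,key=cv2.contourArea);print(cv2.contourArea(k),cv2.boxPoints(cv2.minAreaRect(k)))
q=np.array([onplane(c,p[0],.02)[:2] for p in k],np.float32);r=cv2.minAreaRect(q);print(r,cv2.boxPoints(r))
g=cv2.cvtColor(im,cv2.COLOR_BGR2GRAY)
for x in (270,290,320,350,378): print(x,g[184:222,x])
E
```

```text
5026.0 [[270.05655 220.38284]
 [380.08737 209.70023]
 [385.17282 262.0803 ]
 [275.142   272.7629 ]]
((0.4276691675186157, 0.03087495267391205), (0.14272968471050262, 0.30157846212387085), 5.410146236419678) [[ 0.34240514  0.17426385]
 [ 0.37083936 -0.12597115]
 [ 0.5129332  -0.11251394]
 [ 0.48449898  0.18772106]]
270 [182 179 181 182 182 177 172 170 171 167 163 160 161 155 137 114 104 103
 102 103 104 105 104 104 105 105 105 103 106 116 174 224 233 233 217 157
 103 108]
290 [166 164 166 166 163 163 165 166 171 175 177 173 151 113 106 104 104 104
 104 104 106 105 106 103 104 105 105 111 157 216 232 232 216 157 133 198
 231 233]
320 [151 152 156 159 161 159 155 148 142 136 128 113 107 108 106 107 107 107
 108 108 109 108 109 110 115 156 214 232 233 225 178  88  46  52  59  61
  63  64]
350 [166 162 154 151 151 146 132 112 106 106 106 105 104 105 107 106 106 107
 106 107 107 110 144 207 232 234 229 189  90  51  57  63  65  66  65  63
  60  53]
378 [139 144 150 147 128 116 117 117 115 114 113 108 106 106 107 107 107 107
 107 120 188 229 233 231 200 147 203 228 232 232 232 232 233 233 232 233
 234 234]
```

View pics/crop0.png

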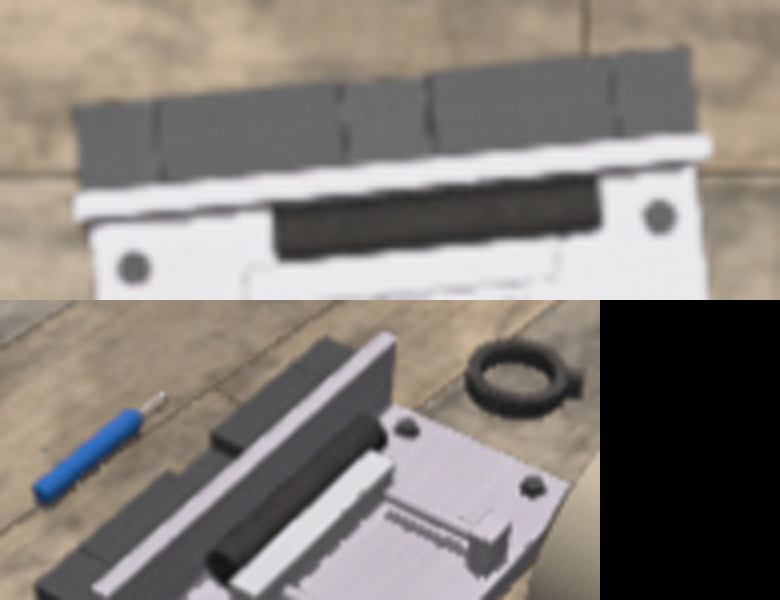

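The crop shows the ledge from crop column 75 to 695, in five segments. There's a visible step between columns 345 and 428, so the notch is probably the middle one (y ≈ 0). The sweep still has to confirm that. The base rectangle measures 0.143 × 0.302 m against an expected 0.144 × 0.300, with yaw 5.4°. That puts the clamp origin near (0.456, 0.034) and the ledge end near (0.522, 0.171).

Request:
drive_tool:
  offset:
    - [0,0,0]
    - [0,0,0]
    - [0.6,-0.9,0]
    - [0.6,-0.9,0]
    - [0.6,-0.9,0]
    - [0.6,-0.9,0]
    - [0.6,-0.9,0]
    - [0.6,-0.9,0]
    - [0.6,-0.9,0]
    - [0.6,-0.9,0]
  turn:
    - [0,0,0.82]
    - [0,0,0.82]
    - [0,0,0]
    - [0,0,0]
    - [0,0,0]
    - [0,0,0]
    - [0,0,0]
    - [0,0,0]
    - [0,0,0]
    - [0,0,0]
  hand: [0,0,0,0,0,0,0,0,0,0]

```text
time_s: 1.35
position: [0.3092, -0.2242, 0.2312]
tool_rot: [[0.996, 0.095, -0.0], [0.095, -0.996, 0.0], [-0.0, -0.0, -1.0]]
ft_force: [0.5, -0.7, -0.5]
grip_width: -0.0002
gripper_force: 0.0
```

```bash
cat >> h.py <<'E'
O=np.array([.4562,.0336]);Y=np.radians(5.41);R2=np.array([[np.cos(Y),-np.sin(Y)],[np.sin(Y),np.cos(Y)]])
def W(x,y,z): return [*(O+R2@[x,y]),z]
def L(p): return R2.T@(np.array(p[:2])-O)
E
python3 - <<'E'
from h import *
c=camera_info("top")
for n,p in dict(ledgeBL=(.0995,.15,.05),ledgeBR=(.0995,-.15,.05),fenceFL=(.044,.15,.074),fenceFR=(.044,-.15,.074),ledgeend=(.078,.1305,.05),notch=(.0775,0,.05),baseFL=(-.1,.15,.02),baseFR=(-.1,-.15,.02)).items(): print(n,proj(c,W(*p)).round(1),np.round(W(*p),4))
s=observe();print(s["time_s"],s["position"],s["tool_rot"].round(3),s["ft_force"],s["grip_width"])
E
```

```text
ledgeBL [267.3 198.8] [0.5411 0.1923 0.05  ]
ledgeBR [378.7 188. ] [ 0.5694 -0.1064  0.05  ]
fenceFL [267.8 219.1] [0.4859 0.1871 0.074 ]
fenceFR [382.4 207.9] [ 0.5141 -0.1116  0.074 ]
ledgeend [275.3 206. ] [0.5215 0.1709 0.05  ]
notch [323.9 201.5] [0.5334 0.0409 0.05  ]
baseFL [275.1 272.8] [0.3425 0.1735 0.02  ]
baseFR [385.  261.8] [ 0.3708 -0.1252  0.02  ]
1.35 [ 0.30915213 -0.22420861  0.23120579] [[ 0.996  0.095 -0.   ]
 [ 0.095 -0.996  0.   ]
 [-0.    -0.    -1.   ]] [ 0.50902443 -0.68754715 -0.47291953] -0.0001667719641259775
```

Request:
drive_tool:
  offset:
    - [0.68,-1,0]
    - [0.68,-1,0]
    - [0.68,-1,0]
    - [0.68,-1,0]
    - [0.68,-1,0.2]
    - [0.68,-1,0.4]
    - [0.68,-1,0.4]
    - [0.68,-1,0.4]
    - [0.68,-1,0.4]
    - [0,0,0]
  turn:
    - [0,0,0]
    - [0,0,0]
    - [0,0,0]
    - [0,0,0]
    - [0,0,0]
    - [0,0,0]
    - [0,0,0]
    - [0,0,0]
    - [0,0,0]
    - [0,0,0]
  hand: [0,0,0,0,0,0,0,0,0,0]

```text
time_s: 2.6
position: [0.5183, 0.1582, 0.1574]
tool_rot: [[0.995, 0.098, -0.003], [0.098, -0.995, 0.0], [-0.003, -0.0, -1.0]]
ft_force: [0.8, -0.3, 0.1]
grip_width: -0.0001
gripper_force: 0.0
```

Run:
```python
from h import *
s=observe();print(s["time_s"],s["position"],"local",L(s["position"]),s["ft_force"])
c=camera_info("wrist");im=get_image("wrist");cv2.imwrite("pics/w1.png",im)
for n,p in dict(BL=(.0995,.15,.05),FL=(.044,.15,.074),FLb=(.056,.15,.074),end=(.078,.1305,.05),endR=(.0995,.111,.05)).items(): print(n,proj(c,W(*p)).round(1))
```

```text
2.6 [0.51832358 0.15818712 0.15743092] local [0.07359318 0.11817501] [ 0.77865654 -0.25170198  0.08833569]
BL [280.9 164.1]
FL [279.9 235.4]
FLb [279.3 222.2]
end [304.  188.2]
endR [326.6 164.2]
```

View pics/w1.png

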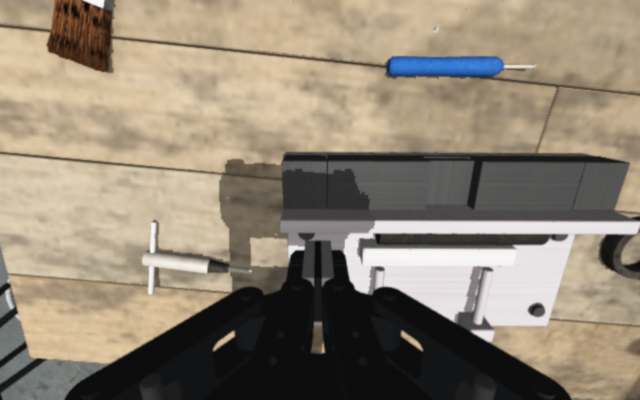

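The wrist view matches the model to 3 px. The ledge's left back corner is at (284,162), its end-segment seam is at column 327 and the fence top is at rows 220–234. The notch's edges appear near columns 428 and 473. Next I'll descend over the ledge end.

Request:
drive_tool:
  offset:
    - [0.1,-0.3,0]
    - [0,0,0.3]
    - [0,0,0.4]
    - [0,0,0.4]
    - [0,0,0.4]
    - [0,0,0.3]
    - [0,0,0.2]
    - [0,0,0]
    - [0,0,0]
    - [0,0,0]
  turn:
    - [0,0,0]
    - [0,0,0]
    - [0,0,0]
    - [0,0,0]
    - [0,0,0]
    - [0,0,0]
    - [0,0,0]
    - [0,0,0]
    - [0,0,0]
    - [0,0,0]
  hand: [0,0,0,0,0,0,0,0,0,0]

```text
time_s: 3.9
position: [0.5214, 0.1684, 0.0798]
tool_rot: [[0.995, 0.095, 0.001], [0.095, -0.995, 0.0], [0.001, -0.0, -1.0]]
ft_force: [-0.3, 1.3, 0.2]
grip_width: 0.0
gripper_force: 0.0
```

Run:
```python
from h import *
s=observe();print(s["time_s"],s["position"],"local",L(s["position"]),s["ft_force"],s["tool_rot"].round(4))
```

```text
3.9 [0.52136512 0.16837197 0.07977238] local [0.07758142 0.12802773] [-0.34186732  1.33081073  0.23912098] [[ 9.955e-01  9.490e-02  9.000e-04]
 [ 9.490e-02 -9.955e-01  1.000e-04]
 [ 9.000e-04 -0.000e+00 -1.000e+00]]
```

Request:
drive_tool:
  offset:
    - [0,0,0.15]
    - [0,0,0.15]
    - [0,0,0.12]
    - [0,0,0.1]
    - [0,0,0.05]
    - [0,0,0.03]
    - [0,0,0.02]
    - [0,0,0.02]
    - [0,0,0]
    - [0,0,0]
  turn:
    - [0,0,0]
    - [0,0,0]
    - [0,0,0]
    - [0,0,0]
    - [0,0,0]
    - [0,0,0]
    - [0,0,0]
    - [0,0,0]
    - [0,0,0]
    - [0,0,0]
  hand: [0,0,0,0,0,0,0,0,0,0]

```text
time_s: 5.15
position: [0.5212, 0.1683, 0.0538]
tool_rot: [[0.995, 0.095, 0.0], [0.095, -0.995, 0.0], [0.0, -0.0, -1.0]]
ft_force: [-0.1, 0.3, -0.1]
grip_width: 0.0003
gripper_force: 0.0
```

Request:
drive_tool:
  offset:
    - [0,0,0.02]
    - [0,0,0.02]
    - [0,0,0]
    - [0,0,0]
    - [0,0,0]
    - [0,0,0]
    - [0,0,0]
    - [0,0,0]
    - [0,0,0]
    - [0,0,0]
  turn:
    - [0,0,0]
    - [0,0,0]
    - [0,0,0]
    - [0,0,0]
    - [0,0,0]
    - [0,0,0]
    - [0,0,0]
    - [0,0,0]
    - [0,0,0]
    - [0,0,0]
  hand: [0,0,0,0,0,0,0,0,0,0]

```text
time_s: 6.4
position: [0.5211, 0.1683, 0.0521]
tool_rot: [[0.995, 0.095, -0.0], [0.095, -0.995, -0.0], [-0.0, 0.0, -1.0]]
ft_force: [-0.2, 0.2, -0.4]
grip_width: -0.0001
gripper_force: 0.0
```

Request:
drive_tool:
  offset:
    - [0,0,0.01]
    - [0,0,0.01]
    - [0,0,0.01]
    - [0,0,0.01]
    - [0,0,0.01]
    - [0,0,0]
    - [0,0,0]
    - [0,0,0]
    - [0,0,0]
    - [0,0,0]
  turn:
    - [0,0,0]
    - [0,0,0]
    - [0,0,0]
    - [0,0,0]
    - [0,0,0]
    - [0,0,0]
    - [0,0,0]
    - [0,0,0]
    - [0,0,0]
    - [0,0,0]
  hand: [0,0,0,0,0,0,0,0,0,0]

```text
time_s: 7.65
position: [0.5212, 0.1683, 0.0501]
tool_rot: [[0.995, 0.095, -0.0], [0.095, -0.995, -0.0], [-0.0, 0.0, -1.0]]
ft_force: [-0.2, 0.1, 0.2]
grip_width: -0.0001
gripper_force: 0.0
```

Request:
drive_tool:
  offset:
    - [0,0,0.01]
    - [0,0,0.01]
    - [0,0,0]
    - [0,0,0]
    - [0,0,0]
    - [0,0,0]
    - [0,0,0]
    - [0,0,0]
    - [0,0,0]
    - [0,0,0]
  turn:
    - [0,0,0]
    - [0,0,0]
    - [0,0,0]
    - [0,0,0]
    - [0,0,0]
    - [0,0,0]
    - [0,0,0]
    - [0,0,0]
    - [0,0,0]
    - [0,0,0]
  hand: [0,0,0,0,0,0,0,0,0,0]

```text
time_s: 8.9
position: [0.5212, 0.1683, 0.05]
tool_rot: [[0.995, 0.095, 0.001], [0.095, -0.995, -0.0], [0.001, 0.0, -1.0]]
ft_force: [-3.6, -1.2, 7.0]
grip_width: 0.0003
gripper_force: 3.9
```

Contact at z = 0.050, which matches the ledge top. I'll ease the push off a little and sweep toward the right, stopping where each possible notch would be centred.

Request:
drive_tool:
  offset:
    - [0,0,-0.008]
    - [0,0.1,0]
    - [0,0.13,0]
    - [0,0.14,0]
    - [0,0.14,0]
    - [0,0.14,0]
    - [0,0.14,0]
    - [0,0.12,0]
    - [0,0.09,0]
    - [0,0,0]
  turn:
    - [0,0,0]
    - [0,0,0]
    - [0,0,0]
    - [0,0,0]
    - [0,0,0]
    - [0,0,0]
    - [0,0,0]
    - [0,0,0]
    - [0,0,0]
    - [0,0,0]
  hand: [0,0,0,0,0,0,0,0,0,0]

```text
time_s: 10.15
position: [0.5255, 0.1285, 0.0501]
tool_rot: [[0.996, 0.095, 0.001], [0.095, -0.996, 0.001], [0.001, -0.0, -1.0]]
ft_force: [-0.2, 1.7, 5.4]
grip_width: 0.0
gripper_force: 2.8
```

Run:
```python
from h import *
s=observe();print(s["time_s"],s["position"],"local",L(s["position"]),s["ft_force"])
```

```text
10.15 [0.52546084 0.128451   0.05006056] local [0.07789506 0.08789843] [-0.19589105  1.6590288   5.41233075]
```

Still solid at y = 88 mm (5.4 N, no drop). On to y = 44 mm.

Request:
drive_tool:
  offset:
    - [0,0.08,0]
    - [0,0.13,0]
    - [0,0.14,0]
    - [0,0.14,0]
    - [0,0.14,0]
    - [0,0.14,0]
    - [0,0.14,0]
    - [0,0.12,0]
    - [0,0.07,0]
    - [0,0,0]
  turn:
    - [0,0,0]
    - [0,0,0]
    - [0,0,0]
    - [0,0,0]
    - [0,0,0]
    - [0,0,0]
    - [0,0,0]
    - [0,0,0]
    - [0,0,0]
    - [0,0,0]
  hand: [0,0,0,0,0,0,0,0,0,0]

```text
time_s: 11.4
position: [0.5296, 0.0847, 0.0501]
tool_rot: [[0.996, 0.095, 0.001], [0.095, -0.996, 0.001], [0.001, -0.0, -1.0]]
ft_force: [-0.5, 1.5, 6.0]
grip_width: -0.0002
gripper_force: 2.9
```

Run:
```python
from h import *
s=observe();print(s["time_s"],s["position"],"local",L(s["position"]),s["ft_force"])
```

```text
11.4 [0.52955989 0.08474652 0.05007077] local [0.07785531 0.04400217] [-0.48964694  1.51639717  6.04394262]
```

Solid at y = 44 mm too (6 N). On to y = 0.

Request:
drive_tool:
  offset:
    - [0,0.08,0]
    - [0,0.13,0]
    - [0,0.14,0]
    - [0,0.14,0]
    - [0,0.14,0]
    - [0,0.14,0]
    - [0,0.14,0]
    - [0,0.12,0]
    - [0,0.07,0]
    - [0,0,0]
  turn:
    - [0,0,0]
    - [0,0,0]
    - [0,0,0]
    - [0,0,0]
    - [0,0,0]
    - [0,0,0]
    - [0,0,0]
    - [0,0,0]
    - [0,0,0]
    - [0,0,0]
  hand: [0,0,0,0,0,0,0,0,0,0]

```text
time_s: 12.65
position: [0.5333, 0.0407, 0.0496]
tool_rot: [[0.996, 0.095, -0.0], [0.095, -0.996, -0.0], [-0.0, -0.0, -1.0]]
ft_force: [0.8, 0.7, -0.5]
grip_width: 0.0002
gripper_force: 0.0
```

Run:
```python
from h import *
s=observe();print(s["time_s"],s["position"],"local",L(s["position"]),s["ft_force"])
```

```text
12.65 [0.53330362 0.04070822 0.04958376] local [ 0.07743034 -0.00019293] [ 0.78931723  0.74972321 -0.49853463]
```

The force vanished and the tips dropped to 0.0496, so the notch is at y = 0. I'll go down onto the release and press it gradually.

Request:
drive_tool:
  offset:
    - [0,0,0.04]
    - [0,0,0.06]
    - [0,0,0.05]
    - [0,0,0.03]
    - [0,0,0.03]
    - [0,0,0.03]
    - [0,0,0.03]
    - [0,0,0.03]
    - [0,0,0]
    - [0,0,0]
  turn:
    - [0,0,0]
    - [0,0,0]
    - [0,0,0]
    - [0,0,0]
    - [0,0,0]
    - [0,0,0]
    - [0,0,0]
    - [0,0,0]
    - [0,0,0]
    - [0,0,0]
  hand: [0,0,0,0,0,0,0,0,0,0]

```text
time_s: 13.9
position: [0.5333, 0.0409, 0.0377]
tool_rot: [[0.995, 0.095, 0.0], [0.095, -0.995, 0.0], [0.0, -0.0, -1.0]]
ft_force: [-0.7, -0.8, 1.7]
grip_width: -0.0003
gripper_force: 1.3
```

Request:
drive_tool:
  offset:
    - [0,0,0.03]
    - [0,0,0.03]
    - [0,0,0.03]
    - [0,0,0.02]
    - [0,0,0.02]
    - [0,0,0.02]
    - [0,0,0.01]
    - [0,0,0]
    - [0,0,0]
    - [0,0,0]
  turn:
    - [0,0,0]
    - [0,0,0]
    - [0,0,0]
    - [0,0,0]
    - [0,0,0]
    - [0,0,0]
    - [0,0,0]
    - [0,0,0]
    - [0,0,0]
    - [0,0,0]
  hand: [0,0,0,0,0,0,0,0,0,0]

```text
time_s: 15.15
position: [0.5334, 0.0409, 0.032]
tool_rot: [[0.995, 0.095, 0.001], [0.095, -0.995, -0.0], [0.001, 0.0, -1.0]]
ft_force: [-3.1, -0.1, 11.9]
grip_width: 0.0003
gripper_force: 6.0
```

Now 11.9 N at z = 0.032, which is the stop (18 mm below the ledge, with force above 6 N). A quick look to check before handing in.

Run:
```python
from h import *
s=observe();print(s["time_s"],s["position"],L(s["position"]),s["ft_force"])
b=get_image("scene");a=cv2.imread("pics/scene0.png")
f=lambda i:cv2.resize(i[160:340,250:450],(400,360),interpolation=2)
cv2.imwrite("pics/end.png",np.hstack([f(a),f(b)]))
s=observe();print(s["time_s"],s["position"],s["ft_force"])
```

```text
15.15 [0.53336292 0.04091574 0.03196062] [7.7508942e-02 8.0766893e-06] [-3.08187334 -0.13102584 11.91643074]
15.2 [0.53337048 0.04092309 0.03197262] [-3.04238873  0.70060403 12.34893989]
```

View pics/end.png

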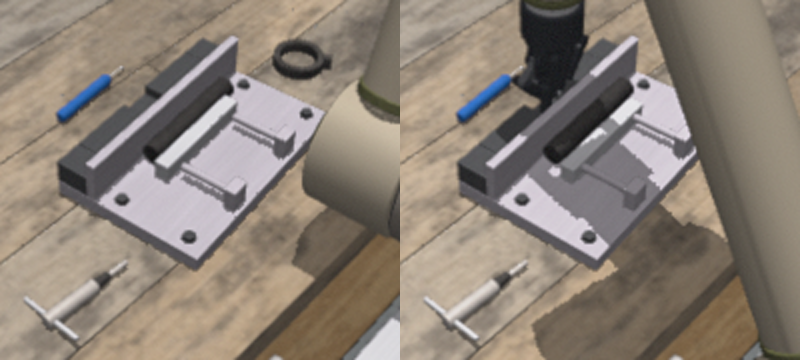

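The right half shows the fingers in the notch behind the fence (about 560,80). The jaw's near end has moved away from the bar, to (570,165) from an equivalent of (565,158). The bar, deburring tool and tap wrench are unmoved; the ring is out of sight behind the arm. Handing in while holding.

```bash
python3 -c "
from rig import env
print(env.close_job())"
```

```text
the job is handed in; nothing more can be done
None
```

I handed the job in at about 15 s with the fingertips still holding the release fully down (about 12 N, 18 mm below the ledge) in the notch at y = 0, after touching down on the left end and sweeping right; the jaw has moved off the bar, the bar, deburring tool and tap wrench have not moved, and the ring was hidden behind the arm in the last picture.

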